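# Fit the drilled tier onto the valet post

### The arm

A 6-joint arm with a two-finger parallel gripper is mounted at the origin on the work surface. World frame = base frame: x ahead of the robot, y to its left, z up, the work surface at z = 0. Lengths are in mm, angles in degrees, forces in N, time in s.
With the tool pointing down it reaches from about 350 to 925 mm from the base axis. Payload 6.4 kg.
Tool frame: the origin (TCP) lies midway between the tips of the shut fingers; the grasp point (between the pads) lies 19 mm behind it (arm.hold_point_z is the distance from the TCP to the grasp point, in mm); z points along the fingers, y is the line along which they close (so a half turn about z gives the same grasp; the last joint's range is limited). The gripper opens to 94 mm and grips with 3 to 60 N. Pads are 16 mm wide; open, the fingers measure 119 mm over their backs; the gripper's body (75 mm by 177 mm) begins 78 mm behind the grasp point.
Start: joints at [-83.829, 14.043, 89.255, -0, 76.702, -9.975], TCP at [180.76, -624.371, 205.455] pointing down, gripper open.
Joint ranges: [-179.41, 179.41], [-58.25, 129.5], [7.25, 145.43], [-54.29, 234.29], [11.92, 165.04], [-157.13, 157.13]. Speed limits (degrees/s): [147.25, 147.25, 180, 180, 180, 180].

### API

Orientations are given as a 3x3 rotation matrix whose columns are the frame's x, y, z axes.
In Python, from workcell import readout, cams, arm gives the robot as it stands.
- The arm moves only by the shell command python3 -m creep 'ROWS' [FORCE]. ROWS is text: rows parted by semicolons, each of 5 numbers parted by spaces: the shift along the world's x, y, z in m, then the turn about the world's z in rad, then the gripper command: -1 is shut, 1 is fully open, values between are in proportion. A call has 1 to 5 rows; each row is the pose to reach, as a shift and turn from the pose commanded when the call began; what a row does not reach only later rows make up. A row lasts 1/8 s, in which the tool goes at most 62.5 mm and 10.7 degrees, less where a joint would pass 70% of its speed; a pose out of reach is approached as far as the arm can. A call with a gripper value outside its range is refused whole. The fingers move at their own pace and stop on an object; FORCE is the grip in N (left out, the last holds). Time passes only in rows, so rows that repeat a pose let the fingers close. It gives the time, the measured TCP pose, the force, the opening and the grip force at its end, in the units of the state.
- readout.state(): the state, without advancing time (a new reading comes with each control period).
- cams.camera(name): name is "scene" or "top" or "wrist"; returns a dict with "image" (384x512x3 uint8, red, green, blue), "depth" (384x512 float32, mm along the optical axis (not along the pixel's ray), 0 where there is no reading), "fx", "fy", "cx", "cy" (pixels), "k1" (the pictures are not rectified: a ray, as slopes to the right and down, at radius r is drawn at 1 + k1 r^2 times it, then the intrinsics apply), "rvec" (rotation vector, rad) and "tvec" (3), from world to camera coordinates, as OpenCV has them. Camera axes: x right, y down, z forward; pixel columns grow to the right and rows downward; lengths in mm; the calibration is good to about 2 mm. A picture is of the moment at which its call begins.
- arm.close_job(): hands the job in; it is judged then, once.
The state is a dict: "time_s": time; "joint_positions": joint angles; "joint_vel": joint speeds; "effort": joint torques, N m; "position": TCP position; "tool_rot": TCP orientation; "contact_force": force on the tool from outside, world axes, zero at the start; "moment": the same for the moment, N m; "finger_gap": opening from 0.0 (shut) to 1.0 (fully open); "grip_force": force on a finger pad.
Only numpy, scipy, OpenCV 4.12 (cv2) and the standard library are available. Lean on these libraries where they do the work, as an engineer would, in place of code of your own. Each camera call takes 0.05 s, during which the arm holds its last target. There are 200 camera calls.

### The job

Pick up the drilled wooden tier, keep it level and lower it over the tall rod of the valet post, tab towards you. Turn it about the rod until the index pin finds its slot and let it down gently until it lies flush on the round foot, never forcing it (keep the load on the post under about 40 N), then let go. Leave everything else on the shelf where it is.

Things in the scene. Friction and masses are not known exactly. Their poses are not given: they have to be found in the camera images.
- post_foot (a point): The valet post, fixed: a round dark steel foot, 150 mm across, 14 mm thick, with a tall bright rod in its middle. Point: on the rod's axis at the foot's top face; z up. An index pin (9 mm thick, 12 mm tall, top edge bevelled 0.7 mm) stands on it 57 mm from the axis, turned from the -x direction by anything from 0.1 to 1 rad counter-clockwise seen from above: this angle is NOT reported, see or feel for it. The pin never moves.
- rod_top (a point): Centre of the top of the post's vertical rod, 150 mm above the foot's top face. The rod is 14 mm in diameter; its top 5 mm taper to 8 mm.
- tier_tab (a point): Centre of the grab tab of the tier, a loose drilled wooden board 150 x 90 x 16 mm (0.17 to 0.35 kg) lying flat on the shelf. The tab is an upright aluminium plate on the board's top, 40 mm long (x), 12 mm thick (y), 50 mm tall; its centre is 41 mm above the board's underside. x points along the board from tab to rod bore, z up.
- tier_bore (a point): The tier's rod bore, a 16 mm through hole, 90 mm in +x from the tab's centre; point on its axis at the board's underside, axes as the tab's. A collar on top (32 mm across, 14 mm high) makes the guided length 30 mm: tilted over 0.06 rad it binds. Fully home, this point meets the foot point and the tab over the pin's side is 41 mm above it.
- tier_slot (a point): The tier's pin slot, a through slot between bore and tab, 16 mm along x and 11 mm across, centred 57 mm from the bore's axis; point at the board's underside, axes as the tab's. While the pin is not under the slot the board stops on the pin's top, 12 mm above home.
- power_bank: blue plastic power bank lying flat, 100 x 48 x 22 mm, between the places of the post and the tier; origin under its centre. Bystander.
- lock_key: small chrome key lying flat, 58 mm long, 6 mm thick; origin under its centre. Bystander.
- key_dish: white ceramic bowl, 110 mm across, 32 mm high; origin under its centre. Bystander.
- jar: closed glass jar with a metal lid, 64 mm across, 81 mm high, coin cells inside; origin under its centre. Bystander.
- phone_stand: folding aluminium phone stand, 85 x 70 mm foot, about 155 mm high; origin under its centre. Bystander.
- padlock: small brass padlock lying flat, 45 x 40 x 22 mm; origin under its centre. Bystander.
Things that resemble listed ones, but are neither listed nor needed, are in the scene too. Of the things that look like the part that bears tier_tab, take the one that is farthest from the robot's base at the start. What is shaped like the part that bears post_foot but blue is not meant.

How it is judged:
By the outcome, as a careful person would: the job done as asked, in the order asked, and still so for the second after the job is handed in, with the robot touching nothing.
It also fails if it takes over 72 s, if anything falls off the work surface, if the arm or the gripper's body presses on something with over 40 N, if the wrist force passes 120 N, or if a joint passes its speed limit or range.

## Working session

There is one attempt and no reset: what is moved stays moved. The work goes in short steps, Python scripts to look and compute and a shell command to move; the robot and the scene stay as the last step left them, time stands still between calls to the robot, and variables do not carry over. Pictures are saved under pics/ and viewed, at most 10 in all, crops included, and the job is handed in when it is done.

```bash
mkdir -p pics; cat > h.py <<'E'
import numpy as np,cv2,pickle
from workcell import readout,cams,arm
def grab(n,tag):
    c=cams.camera(n); pickle.dump(c,open(f'pics/{tag}.pkl','wb'))
    cv2.imwrite(f'pics/{tag}.png',cv2.cvtColor(c['image'],cv2.COLOR_RGB2BGR)); return c
def load(tag): return pickle.load(open(f'pics/{tag}.pkl','rb'))
def ray(c,u,v):
    K=np.array([[c['fx'],0,c['cx']],[0,c['fy'],c['cy']],[0,0,1.]])
    p=cv2.undistortPoints(np.array([[[u,v]]],float),K,np.array([c['k1'],0,0,0.]))[0,0]
    R=cv2.Rodrigues(np.array(c['rvec'],float))[0]; t=np.array(c['tvec'],float).ravel()
    return R.T@np.array([p[0],p[1],1]),-R.T@t
def atz(c,u,v,z):
    d,o=ray(c,u,v); return o+d*(z-o[2])/d[2]
def dep(c,u,v):
    d,o=ray(c,u,v); return o+d*c['depth'][int(round(v)),int(round(u))]
def proj(c,P):
    K=np.array([[c['fx'],0,c['cx']],[0,c['fy'],c['cy']],[0,0,1.]])
    return cv2.projectPoints(np.array([P],float),np.array(c['rvec'],float),np.array(c['tvec'],float),K,np.array([c['k1'],0,0,0.]))[0][0,0]
E
python3 - <<'E'
from h import *
a=grab('top','top0');b=grab('scene','sc0')
im=cv2.imread('pics/top0.png');cv2.imwrite('pics/top0b.png',cv2.resize(im,(800,600)))
im=cv2.imread('pics/sc0.png');cv2.imwrite('pics/sc0b.png',cv2.resize(im,(800,600)))
print(readout.state())
E
```

```text
{'time_s': 0.1, 'joint_positions': array([-8.38301736e+01,  1.40788683e+01,  8.93176454e+01,  8.79507615e-04,
        7.67019056e+01, -9.97213960e+00]), 'joint_vel': array([-0.0510908 , -0.16653626, -0.17061835, -0.10337992,  0.05457491,
        0.11450599]), 'effort': array([ 5.01257236e-04, -4.16916060e+01, -3.15525985e+01,  6.87512895e-02,
        3.09638295e-02, -5.60864873e-05]), 'position': array([ 180.69599158, -623.81641539,  204.4721406 ]), 'tool_rot': array([[ 9.60576791e-01,  2.78014749e-01, -1.69763255e-04],
       [ 2.78014625e-01, -9.60575320e-01,  1.70939559e-03],
       [ 3.12166793e-04, -1.68920240e-03, -9.99998525e-01]]), 'contact_force': array([-0.19823982, -0.10304396,  0.01103929]), 'moment': array([-0.02237416,  0.0571603 ,  0.01716183]), 'grip_force': 0.0, 'finger_gap': 1.0005089712142743}
```

View pics/top0b.png

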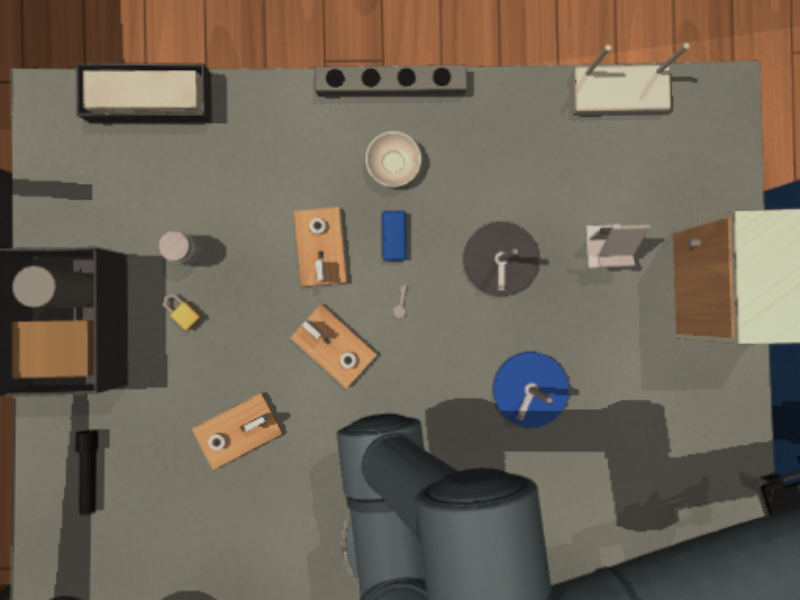

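View pics/sc0b.png

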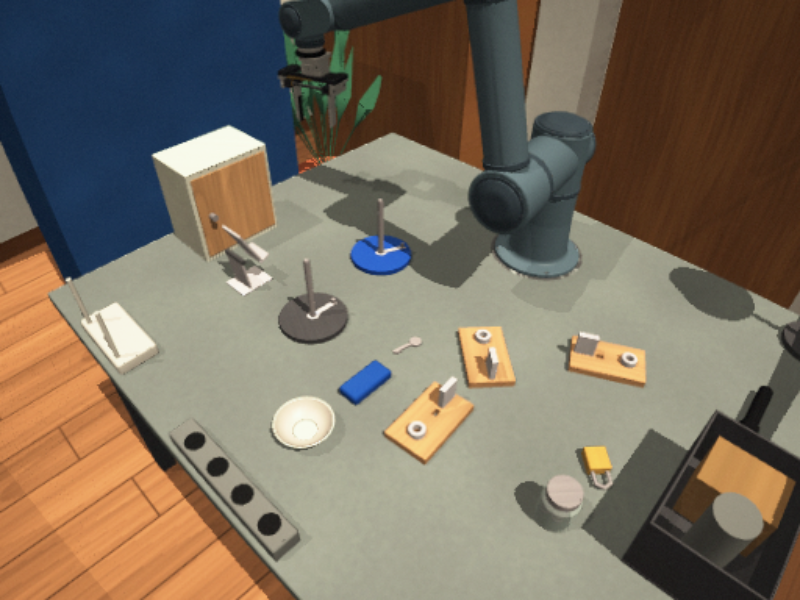

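The top view shows three tiers, at (320,247), (335,345) and (238,430), and two posts: dark at (501,258), blue at (531,390). The dark post is the one meant. The tier at (320,247) looks farthest from the base, so I'll confirm that by distances and a crop.

```bash
python3 - <<'E'
from h import *
c=load('top0')
k=.64
for n,u,v,z in [('A',320,247,16),('B',335,345,16),('C',238,430,16),('post',501,258,14),('bank',394,236,22),('stand',612,245,0),('key',402,302,6),('bowl',393,160,30)]:
    p=atz(c,u*k,v*k,z);print(n,p.round(),np.hypot(*p[:2]).round(),dep(c,u*k,v*k).round())
im=cv2.imread('pics/top0.png')
a=cv2.resize(im[120:195,170:270],(800,600),interpolation=cv2.INTER_CUBIC)
cv2.imwrite('pics/cA.png',a)
a=cv2.resize(im[130:202,280:376],(800,600),interpolation=cv2.INTER_CUBIC)
cv2.imwrite('pics/cP.png',a)
E
```

```text
A [585. 148.  16.] 603.0 [584. 147.  20.]
B [390. 121.  16.] 408.0 [390. 121.  13.]
C [228. 313.  16.] 387.0 [229. 311.  22.]
post [ 557. -213.   14.] 596.0 [ 553. -205.   63.]
bank [603.   0.  22.] 603.0 [603.   0.  22.]
stand [ 580. -440.    0.] 728.0 [ 570. -405.  102.]
key [472. -13.   6.] 473.0 [472. -13.   6.]
bowl [753.  -1.  30.] 753.0 [758.  -1.   7.]
```

View pics/cA.png

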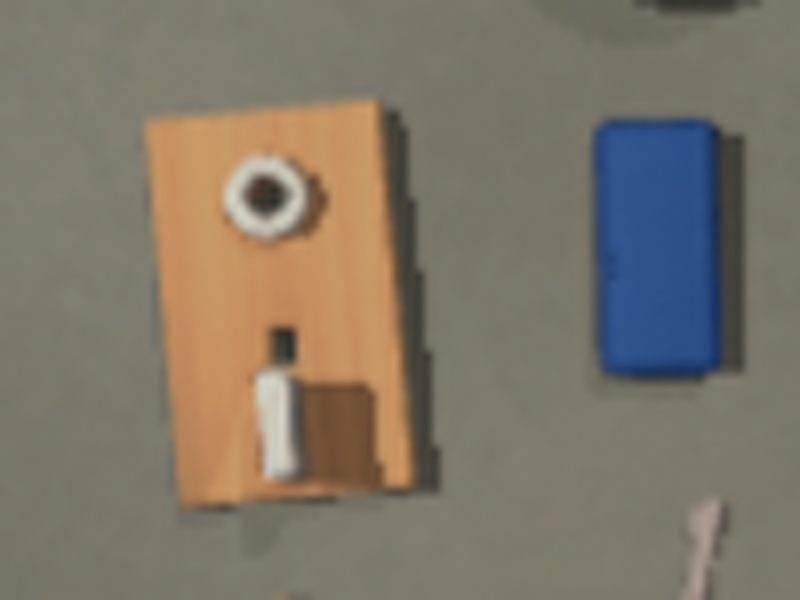

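View pics/cP.png

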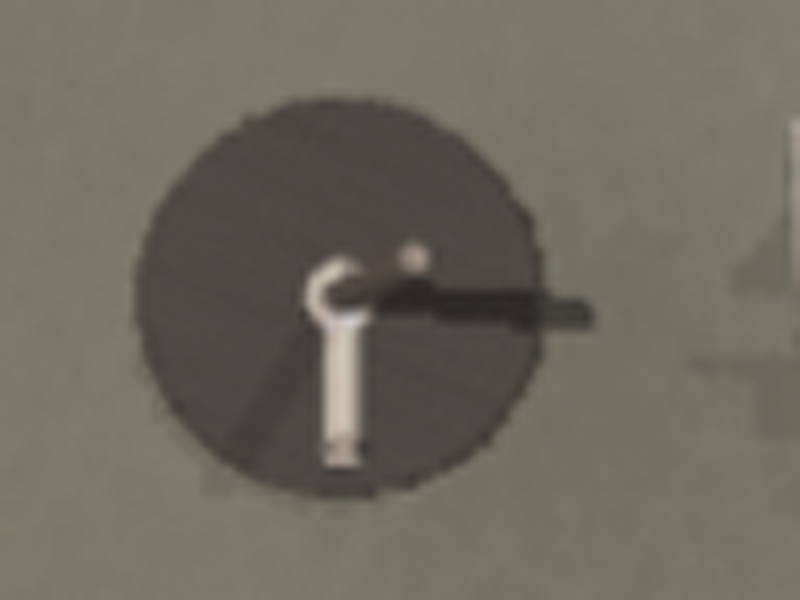

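```bash
python3 - <<'E'
from h import *
c=load('top0');s=load('sc0')
A=lambda u,v:(170+u/8,120+v/8)
P=lambda u,v:(280+u/8.333,130+v/8.333)
R=cv2.Rodrigues(np.array(c['rvec'],float))[0];print('cam',-R.T@np.array(c['tvec'],float).ravel())
# foot circle fit on top face edges
ctr=atz(c,*P(340,297),14);print('foot ctr',ctr)
for z in (14,26,164): 
    q=proj(c,[ctr[0],ctr[1],z]);print(z,(q-[280,130])*8.333)
for uv in [(343,452),(413,258),(343,380),(325,290)]: print(uv,dep(c,*P(*uv)).round(1))
print('collar',atz(c,*A(267,195),30),'slot',atz(c,*A(284,345),16),'tabtop',atz(c,*A(279,372),66),atz(c,*A(284,474),66))
for uv in [(147,122),(378,100),(412,487),(182,507)]: print(atz(c,*A(*uv),16).round(1))
im=cv2.imread('pics/sc0.png')
q=proj(s,[ctr[0],ctr[1],70]);print(q); x,y=int(q[0])-48,int(q[1])-36
cv2.imwrite('pics/cS.png',cv2.resize(im[y:y+72,x:x+96],(800,600),interpolation=cv2.INTER_CUBIC));print(x,y)
for z in (14,164): print((proj(s,[ctr[0],ctr[1],z])-[x,y])*8.333)
E
```

```text
cam [ 4.53308842e+02 -1.26353957e+00  1.27976146e+03]
foot ctr [ 554.91710204 -213.30232705   14.        ]
14 [340. 297.]
26 [345.3441686 294.3115165]
164 [415.04584166 259.24813775]
(343, 452) [ 496.3 -211.    26.7]
(413, 258) [ 555.2 -212.4  165.2]
(343, 380) [ 523.7 -213.6   14.7]
(325, 290) [ 555.9 -204.3   35.2]
collar [625.45289031 149.53160578  30.        ] slot [568.96344094 145.61765971  16.        ] tabtop [554.34830549 141.8242515   66.        ] [516.30259452 140.58088396  66.        ]
[656.5 197.1  16. ]
[663.7 107.6  16. ]
[512.9  97.1  16. ]
[506.8 185.9  16. ]
[198.76347857 189.02267725]
150 153
[419.5705635  403.69682532]
[382.42075794 110.26463043]
```

View pics/cS.png

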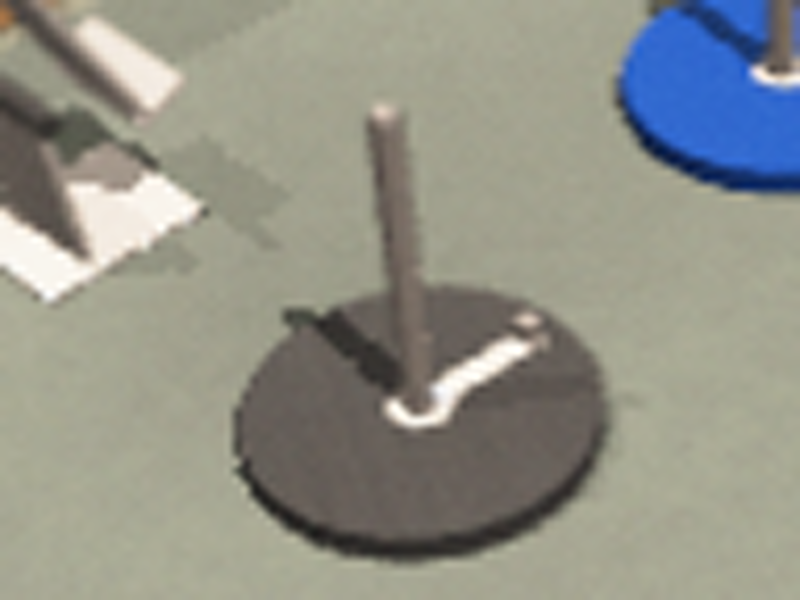

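Crops: chosen tier has its collar at (267,195), slot at (284,345) and tab at (280,425). It is 603 mm from the base against 408 and 387 for the others, so it is the farthest. On the dark post the rod top is at P(413,258) and the pin at the end of the painted line, P(343,450), close to the -x direction. I'm moving above the tab now.

```bash
python3 -m creep '0.030 0.060 0 -0.05 1;0.055 0.115 0 -0.1 1;0.080 0.170 0 -0.15 1;0.105 0.220 0 -0.2 1;0.122 0.256 0 -0.209 1'; python3 -m creep '0.030 0.060 0 0 1;0.055 0.115 0 0 1;0.080 0.170 0 0 1;0.105 0.220 0 0 1;0.122 0.256 0 0 1'; python3 -m creep '0.030 0.060 0 0 1;0.055 0.115 0 0 1;0.080 0.170 0 0 1;0.105 0.220 0 0 1;0.122 0.256 0 0 1';python3 -m creep '0 0 0 0 1;0 0 0 0 1'
```

```text
time_s: 0.72
position: [303.3, -366.0, 205.0]
tool_rot: [[0.997, 0.073, -0.0], [0.073, -0.997, 0.001], [-0.0, -0.001, -1.0]]
contact_force: [-0.1, -0.8, 0.2]
finger_gap: 0.998
grip_force: 0.0
time_s: 1.35
position: [425.1, -110.1, 205.2]
tool_rot: [[0.997, 0.074, -0.0], [0.074, -0.997, 0.0], [-0.0, -0.0, -1.0]]
contact_force: [0.6, -0.5, -0.2]
finger_gap: 1.0
grip_force: 0.0
time_s: 1.98
position: [547.0, 146.0, 204.9]
tool_rot: [[0.997, 0.075, -0.001], [0.075, -0.997, -0.0], [-0.001, -0.0, -1.0]]
contact_force: [-0.1, -0.7, -0.5]
finger_gap: 0.996
grip_force: 0.0
time_s: 2.22
position: [546.3, 143.2, 204.9]
tool_rot: [[0.997, 0.073, -0.001], [0.073, -0.997, -0.0], [-0.001, 0.0, -1.0]]
contact_force: [-0.5, -0.1, 0.7]
finger_gap: 1.0
grip_force: 0.0
```

```bash
python3 - <<'E'
from h import *
c=grab('wrist','w1');st=readout.state();print(st['position'],st['tool_rot'][:,0],st['time_s'])
cv2.imwrite('pics/w1b.png',cv2.resize(cv2.imread('pics/w1.png'),(800,600)))
E
```

```text
[546.27517346 142.83398038 205.10902125] [ 9.97412498e-01  7.18861869e-02 -8.28162176e-04] 2.275
```

View pics/w1b.png

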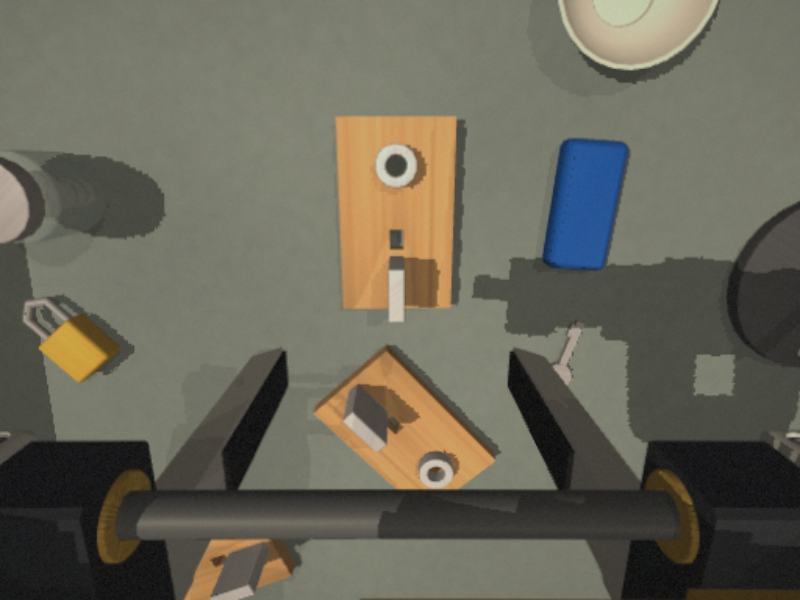

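Wrist view: collar at (397,165), slot at (397,239), tab top from (397,270) to (397,321). The tool is square to the tier.

```bash
python3 - <<'E'
from h import *
c=load('w1');k=.64
for n,u,v,z in [('collar',397,165,30),('slot',396.5,239,16),('tabfar',397.5,270,66),('tabnear',397,321,66),('c1',336,116,16),('c2',456,116,16),('c3',345,308,16),('c4',451,307,16)]: print(n,atz(c,u*k,v*k,z).round(1), dep(c,u*k,v*k).round(1))
E
```

```text
collar [626.2 150.9  30. ] [625.9 150.9  -1.3]
slot [569.4 147.2  16. ] [5.668e+02 1.471e+02 3.000e-01]
tabfar [555.8 145.4  66. ] [555.3 145.4  63.7]
tabnear [517.8 143.   66. ] [517.2 143.   64.4]
c1 [657.5 198.5  16. ] [657.5 198.7  15. ]
c2 [663.9 109.8  16. ] [665.6 107.8  -2.1]
c3 [508.4 186.   16. ] [508.1 186.1  15.1]
c4 [515.7  97.7  16. ] [510.3  95.1  -1.5]
```

```bash
python3 -m creep '0.001 0.001 -0.050 0 0.2;0.001 0.001 -0.100 0 0;0.001 0.001 -0.145 0 0;0.001 0.001 -0.175 0 0;0.001 0.001 -0.183 0 0'; python3 -m creep '0 0 0 0 -0.4;0 0 0 0 -1;0 0 0 0 -1;0 0 0 0 -1;0 0 0 0 -1' 58;  python3 -m creep '0 0 0 0 -1;0 0 0 0 -1;0 0 0.005 0 -1;0 0 0.010 0 -1;0 0 0.015 0 -1'
```

```text
time_s: 2.9
position: [545.9, 143.4, 20.6]
tool_rot: [[0.997, 0.071, -0.004], [0.071, -0.997, -0.0], [-0.004, 0.0, -1.0]]
contact_force: [0.3, -0.4, 0.7]
finger_gap: 0.518
grip_force: 0.0
time_s: 3.52
position: [548.4, 144.6, 23.4]
tool_rot: [[0.997, 0.073, 0.001], [0.073, -0.997, -0.0], [0.001, 0.0, -1.0]]
contact_force: [-1.5, -0.3, 4.6]
finger_gap: 0.127
grip_force: 58.0
time_s: 4.15
position: [547.4, 144.6, 37.4]
tool_rot: [[0.997, 0.073, -0.001], [0.073, -0.997, 0.0], [-0.001, -0.0, -1.0]]
contact_force: [-0.6, -0.1, -2.5]
finger_gap: 0.123
grip_force: 58.0
```

```bash
python3 -m creep '0 0 0.02 0 -1;0 0 0.06 0 -1;0 0 0.11 0 -1;0 0 0.155 0 -1;0 0 0.170 0 -1'; python3 -m creep '-0.005 -0.025 0 0 -1;-0.014 -0.070 0 -0.02 -1;-0.022 -0.110 0 -0.04 -1;-0.030 -0.150 0 -0.06 -1;-0.038 -0.190 0 -0.072 -1'; python3 -m creep '-0.008 -0.040 0 0 -1;-0.016 -0.080 0 0 -1;-0.024 -0.115 0 0 -1;-0.024 -0.125 0 0 -1;-0.024 -0.130 0 0 -1'; python3 -m creep '0 0 0 0 -1;0 0 0 0 -1'
python3 - <<'E'
from h import *
c=grab('wrist','w2');s=grab('scene','s2');t=grab('top','t2')
st=readout.state();print(st['position'],st['tool_rot'],st['contact_force'],st['moment'])
s0=load('sc0')
print('pin scene',atz(s0,150+528/8.333,153+320/8.333,26),'rodtop scene',atz(s0,150+384/8.333,153+110/8.333,164))
t0=load('top0')
print('pin top',atz(t0,280+342/8.333,130+447/8.333,26),'rod top',atz(t0,280+413/8.333,130+258/8.333,164))
cv2.imwrite('pics/w2b.png',cv2.resize(cv2.imread('pics/w2.png'),(800,600)))
E
```

```text
time_s: 4.78
position: [549.6, 144.8, 212.1]
tool_rot: [[0.997, 0.073, 0.007], [0.073, -0.997, 0.0], [0.007, 0.0, -1.0]]
contact_force: [0.1, -0.2, -2.6]
finger_gap: 0.126
grip_force: 58.0
time_s: 5.4
position: [508.5, -46.4, 206.2]
tool_rot: [[1.0, 0.0, -0.002], [0.0, -1.0, 0.001], [-0.002, -0.001, -1.0]]
contact_force: [0.2, 0.0, -2.1]
finger_gap: 0.124
grip_force: 58.0
time_s: 6.02
position: [485.5, -175.1, 206.7]
tool_rot: [[1.0, 0.0, -0.001], [0.0, -1.0, 0.001], [-0.001, -0.001, -1.0]]
contact_force: [-0.4, -0.1, -1.9]
finger_gap: 0.124
grip_force: 58.0
time_s: 6.28
position: [485.9, -174.4, 207.3]
tool_rot: [[1.0, 0.002, -0.0], [0.002, -1.0, 0.0], [-0.0, -0.0, -1.0]]
contact_force: [-0.4, 0.4, -2.7]
finger_gap: 0.125
grip_force: 58.0
[ 485.89211679 -174.78765658  207.46656901] [[ 9.99998475e-01  1.74635688e-03  3.11070763e-05]
 [ 1.74635460e-03 -9.99998472e-01  7.33506666e-05]
 [ 3.12351253e-05 -7.32962307e-05 -9.99999997e-01]] [-0.61821369  0.13169692 -2.36402994] [-0.02787666  0.10805733 -0.02919715]
pin scene [ 498.62808861 -209.195337     26.        ] rodtop scene [ 554.40575203 -213.0032995   164.        ]
pin top [ 498.20837251 -210.74652815   26.        ] rod top [ 555.34297383 -212.63466174  164.        ]
```

View pics/w2b.png

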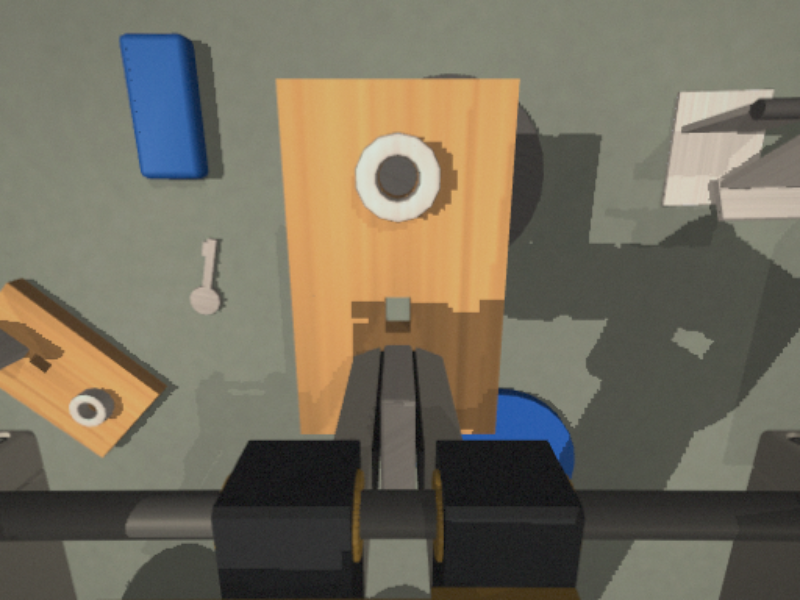

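The carried tier: collar at (398,177), slot at (398,312), nothing slipped visibly. I'll check its level and the bore position.

```bash
python3 - <<'E'
from h import *
c=load('w2');k=.64
pts=np.array([dep(c,u*k,v*k) for u in list(range(300,345,6))+list(range(455,500,6)) for v in range(95,285,10)])
A=np.c_[pts[:,:2]-pts[:,:2].mean(0),np.ones(len(pts))]
s,*_=np.linalg.lstsq(A,pts[:,2],rcond=None);print('plane',s,np.std(pts[:,2]-A@s))
zt=s[2]+s[:2]@(np.array([565,-175])-pts[:,:2].mean(0));print('top z at bore',zt)
print('collar',atz(c,398*k,177*k,zt+14),'slot',atz(c,398*k,299*k,zt),'slotbot', )
for uv in [(278,80),(519,80),(301,434),(497,434)]:print(atz(c,uv[0]*k,uv[1]*k,zt).round(1))
E
```

```text
plane [2.19070300e-02 2.24869572e-03 1.99805818e+02] 15.101518972534599
top z at bore 199.91529662001335
collar [ 563.98457205 -173.06176562  213.91529662] slot [ 513.95608302 -173.18326104  199.91529662] slotbot
[ 597.7 -129.   199.9]
[ 597.8 -217.3  199.9]
[ 449.  -128.7  199.9]
[ 449.2 -218.9  199.9]
```

```bash
python3 -m creep '-0.003 -0.015 0 -0.01 -1;-0.007 -0.027 0 -0.03 -1;-0.009 -0.035 0 -0.045 -1;-0.009 -0.035 0 -0.045 -1;-0.009 -0.035 0 -0.045 -1'
python3 - <<'E'
from h import *
c=grab('wrist','w3');k=.64;st=readout.state();print(st['position'])
pts=np.array([dep(c,u*k,v*k) for u in list(range(302,345,4))+list(range(455,498,4)) for v in range(95,285,6)])
pts=pts[abs(pts[:,2]-200)<8]
A=np.c_[pts[:,:2]-pts[:,:2].mean(0),np.ones(len(pts))]
s,*_=np.linalg.lstsq(A,pts[:,2],rcond=None);print('plane',s,len(pts),np.std(pts[:,2]-A@s))
im=cv2.imread('pics/w3.png');cv2.imwrite('pics/w3b.png',cv2.resize(im[80:152,210:306],(800,600),interpolation=cv2.INTER_CUBIC))
print('rod top predicted in crop',(proj(c,[554.9,-212.8,164])-[210,80])*8.333, 'bore top', (proj(c,[554.9,-212.8,214])-[210,80])*8.333)
E
```

```text
time_s: 7.05
position: [476.7, -210.4, 207.4]
tool_rot: [[0.999, -0.044, -0.0], [-0.044, -0.999, 0.0], [-0.0, -0.0, -1.0]]
contact_force: [0.2, 0.2, -2.8]
finger_gap: 0.126
grip_force: 58.0
[ 476.76537746 -210.2181851   207.432525  ]
plane [-1.13128326e-03  8.16886313e-04  1.98695480e+02] 699 0.6856147323769463
rod top predicted in crop [374.37806786 254.32275611] bore top [374.87652596 273.91760895]
```

View pics/w3b.png

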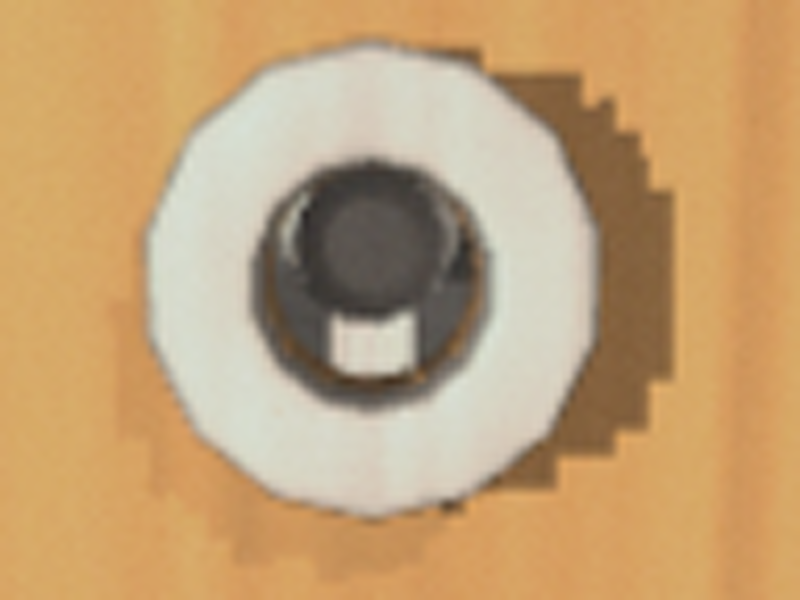

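The rod top is seen through the bore at (370,243), the collar's centre at (373,280), and the painted line towards the pin points straight down towards the slot.

```bash
python3 - <<'E'
from h import *
c=load('w3')
f=lambda u,v,z:atz(c,210+u/8.333,80+v/8.333,z)
print(f(373,280,212.7),f(370,243,164),f(370,238,164)); print('line',f(373,320,14),f(373,375,14))
E
```

```text
[ 554.46442784 -212.65441569  212.7       ] [ 555.86169746 -212.46212018  164.        ] [ 556.27810848 -212.48061493  164.        ]
line [ 541.81638595 -212.1241475    14.        ] [ 533.93658728 -211.7770018    14.        ]
```

```bash
python3 -m creep '0.001 0 -0.006 0 -1;0.001 0 -0.013 0 -1;0.001 0 -0.020 0 -1;0.001 0 -0.025 0 -1;0.001 0 -0.030 0 -1'; python3 -m creep '0 0 -0.004 0 -1;0 0 -0.008 0 -1;0 0 -0.014 0 -1;0 0 -0.020 0 -1;0 0 -0.020 0 -1'
```

```text
time_s: 7.72
position: [477.7, -210.4, 177.0]
tool_rot: [[0.999, -0.044, -0.0], [-0.044, -0.999, 0.0], [-0.0, -0.0, -1.0]]
contact_force: [-0.9, -0.7, -2.5]
finger_gap: 0.124
grip_force: 58.0
time_s: 8.35
position: [477.5, -210.2, 156.8]
tool_rot: [[0.999, -0.044, -0.001], [-0.044, -0.999, 0.001], [-0.001, -0.001, -1.0]]
contact_force: [-0.4, 0.1, -2.0]
finger_gap: 0.127
grip_force: 58.0
```

```bash
python3 -m creep '0 0 -0.008 0 -1;0 0 -0.018 0 -1;0 0 -0.028 0 -1;0 0 -0.038 0 -1;0 0 -0.045 0 -1'; python3 -m creep '0 0 -0.010 0 -1;0 0 -0.020 0 -1;0 0 -0.030 0 -1;0 0 -0.040 0 -1;0 0 -0.045 0 -1';python3 -m creep '0 0 -0.003 0 -1;0 0 -0.006 0 -1;0 0 -0.006 0 -1'
```

```text
time_s: 8.98
position: [477.5, -210.2, 111.5]
tool_rot: [[0.999, -0.044, -0.001], [-0.044, -0.999, 0.0], [-0.001, -0.0, -1.0]]
contact_force: [0.5, -0.1, -1.6]
finger_gap: 0.127
grip_force: 58.0
time_s: 9.6
position: [477.5, -210.2, 66.6]
tool_rot: [[0.999, -0.044, -0.001], [-0.044, -0.999, 0.001], [-0.001, -0.0, -1.0]]
contact_force: [0.3, -0.2, -2.5]
finger_gap: 0.124
grip_force: 58.0
time_s: 9.98
position: [477.7, -210.4, 61.4]
tool_rot: [[0.999, -0.044, -0.0], [-0.044, -0.999, 0.0], [-0.0, -0.0, -1.0]]
contact_force: [0.4, 0.3, -2.4]
finger_gap: 0.125
grip_force: 58.0
```

```bash
python3 -m creep '0 0 -0.003 0 -1;0 0 -0.006 0 -1;0 0 -0.008 0 -1;0 0 -0.009 0 -1;0 0 -0.009 0 -1';python3 -m creep '0 0 -0.001 0 -1;0 0 -0.0015 0 -1;0 0 -0.002 0 -1;0 0 -0.002 0 -1';python3 -m creep '0 0 -0.0005 0 -1;0 0 -0.001 0 -1;0 0 -0.0015 0 -1;0 0 -0.0015 0 -1'
```

```text
time_s: 10.6
position: [477.7, -210.3, 52.4]
tool_rot: [[0.999, -0.044, -0.0], [-0.044, -0.999, 0.0], [-0.0, -0.0, -1.0]]
contact_force: [0.0, -0.0, -1.9]
finger_gap: 0.126
grip_force: 58.0
time_s: 11.1
position: [477.7, -210.4, 50.4]
tool_rot: [[0.999, -0.044, -0.0], [-0.044, -0.999, 0.0], [-0.0, -0.0, -1.0]]
contact_force: [0.2, 0.5, -2.9]
finger_gap: 0.123
grip_force: 58.0
time_s: 11.6
position: [477.7, -210.3, 48.9]
tool_rot: [[0.999, -0.044, -0.0], [-0.044, -0.999, 0.0], [-0.0, -0.0, -1.0]]
contact_force: [-0.8, -0.4, -2.4]
finger_gap: 0.124
grip_force: 58.0
```

```bash
python3 -m creep '0 0 -0.0005 0 -1;0 0 -0.001 0 -1;0 0 -0.0015 0 -1;0 0 -0.0015 0 -1';python3 -m creep '0 0 -0.0005 0 -1;0 0 -0.001 0 -1;0 0 -0.0015 0 -1;0 0 -0.0015 0 -1'
```

```text
time_s: 12.1
position: [477.7, -210.3, 47.4]
tool_rot: [[0.999, -0.044, -0.0], [-0.044, -0.999, 0.0], [-0.0, -0.0, -1.0]]
contact_force: [0.2, 0.2, -2.7]
finger_gap: 0.125
grip_force: 58.0
time_s: 12.6
position: [477.7, -210.3, 45.9]
tool_rot: [[0.999, -0.044, -0.0], [-0.044, -0.999, 0.0], [-0.0, -0.0, -1.0]]
contact_force: [0.3, 0.4, -2.3]
finger_gap: 0.129
grip_force: 58.0
```

At pick-up the TCP was 22.4 mm above the underside, so pin contact would come at 48.4. At 45.9 there is no contact, so the pin is in the slot. Lowering on towards home at 36.4.

```bash
python3 -m creep '0 0 -0.0015 0 -1;0 0 -0.003 0 -1;0 0 -0.0045 0 -1;0 0 -0.006 0 -1;0 0 -0.006 0 -1';python3 -m creep '0 0 -0.0005 0 -1;0 0 -0.001 0 -1;0 0 -0.0015 0 -1;0 0 -0.002 0 -1;0 0 -0.002 0 -1'
```

```text
time_s: 13.22
position: [477.6, -210.3, 39.8]
tool_rot: [[0.999, -0.044, -0.0], [-0.044, -0.999, 0.0], [-0.0, -0.0, -1.0]]
contact_force: [-0.2, 0.4, -2.3]
finger_gap: 0.128
grip_force: 58.0
time_s: 13.85
position: [477.7, -210.3, 37.9]
tool_rot: [[0.999, -0.044, -0.0], [-0.044, -0.999, 0.0], [-0.0, -0.0, -1.0]]
contact_force: [-1.0, -0.5, -2.5]
finger_gap: 0.123
grip_force: 58.0
```

```bash
python3 -m creep '0 0 -0.0004 0 -1;0 0 -0.0008 0 -1;0 0 -0.0008 0 -1'
```

```text
time_s: 14.22
position: [477.8, -210.5, 37.4]
tool_rot: [[0.999, -0.044, 0.0], [-0.044, -0.999, -0.0], [0.0, 0.0, -1.0]]
contact_force: [-1.4, 0.7, 0.4]
finger_gap: 0.123
grip_force: 58.0
```

Contact at 37.4. A little further to settle it firmly.

```bash
python3 -m creep '0 0 -0.0003 0 -1;0 0 -0.0006 0 -1;0 0 -0.0006 0 -1'
```

```text
time_s: 14.6
position: [477.8, -210.5, 37.3]
tool_rot: [[0.999, -0.044, -0.0], [-0.044, -0.999, -0.0], [-0.0, 0.0, -1.0]]
contact_force: [-5.6, 1.7, 7.5]
finger_gap: 0.126
grip_force: 58.0
```

```bash
python3 -m creep '0 0 0 0 -1;0 0 0 0 -1' 5; python3 -m creep '0 0 0 0 -0.5;0 0 0 0 -0.3;0 0 0 0 -0.3;0 0 0 0 -0.3'; python3 -m creep '0 0 0.010 0 -0.3;0 0 0.04 0 -0.3;0 0 0.08 0 -0.3;0 0 0.12 0 -0.3;0 0 0.16 0 -0.3';python3 -m creep '-0.01 0.04 0.01 0 -0.3;-0.02 0.08 0.02 0 -0.3;-0.03 0.12 0.03 0 -0.3;-0.03 0.15 0.03 0 -0.3;-0.03 0.15 0.03 0 -0.3'
python3 - <<'E'
from h import *
s=grab('scene','s9');t=grab('top','t9')
for n,(x,y,w,h) in {'s9':(140,130,112,84),'t9':(268,110,112,84)}.items():
    cv2.imwrite(f'pics/{n}b.png',cv2.resize(cv2.imread(f'pics/{n}.png')[y:y+h,x:x+w],(560,420),interpolation=cv2.INTER_CUBIC))
cv2.imwrite('pics/fin.png',np.vstack([cv2.resize(cv2.imread(f'pics/{n}b.png'),(400,300)) for n in ('s9','t9')]))
u=np.array([np.cos(-.044),np.sin(-.044)]);v=np.array([-u[1],u[0]]);z=[]
for a in np.arange(-85,-35,5):
  for b in list(range(-38,-22,4)):
    p=np.array([555.3,-212.6])+a*u+b*v; q=proj(t,[*p,30]); z.append(dep(t,*q)[2])
print('board top z',np.median(z),np.std(z))
E
```

```text
time_s: 14.85
position: [477.9, -210.5, 37.3]
tool_rot: [[0.999, -0.044, -0.0], [-0.044, -0.999, -0.0], [-0.0, 0.0, -1.0]]
contact_force: [-4.8, 1.7, 5.8]
finger_gap: 0.128
grip_force: 5.0
time_s: 15.35
position: [477.8, -210.4, 36.5]
tool_rot: [[0.999, -0.044, 0.0], [-0.044, -0.999, 0.0], [0.0, -0.0, -1.0]]
contact_force: [-1.0, 1.8, 0.4]
finger_gap: 0.354
grip_force: 0.0
time_s: 15.98
position: [477.8, -210.3, 198.7]
tool_rot: [[0.999, -0.044, 0.001], [-0.044, -0.999, -0.001], [0.001, 0.001, -1.0]]
contact_force: [0.8, -0.7, -0.3]
finger_gap: 0.351
grip_force: 0.0
time_s: 16.6
position: [447.8, -59.2, 227.4]
tool_rot: [[0.999, -0.041, 0.001], [-0.041, -0.999, -0.001], [0.001, 0.001, -1.0]]
contact_force: [-0.2, 0.3, -0.8]
finger_gap: 0.349
grip_force: 0.0
board top z 29.224419011727832 2.787160514878979
```

View pics/fin.png

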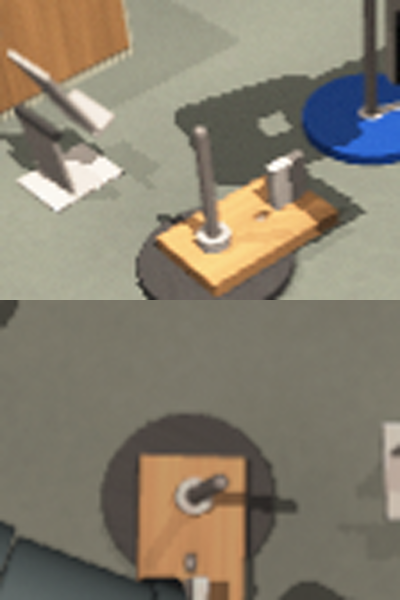

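The pictures show the tier on the foot, with the rod through the collar and the tab towards the robot. One last numeric check that it is level and flush.

```bash
python3 - <<'E'
from h import *
u=np.array([np.cos(-.044),np.sin(-.044)]);v=np.array([-u[1],u[0]])
for n in ('s9','t9'):
  t=load(n);P=[]
  for a in np.arange(-108,32,4):
   for b in list(range(-38,-20,3))+list(range(22,40,3)):
    p=np.array([555.3,-212.6])+a*u+b*v; d=dep(t,*proj(t,[*p,30]))
    if abs(d[2]-30)<4:P.append([a,b,d[2]])
  P=np.array(P);A=np.c_[P[:,:2],np.ones(len(P))];s=np.linalg.lstsq(A,P[:,2],rcond=None)[0];print(n,len(P),s,np.std(P[:,2]-A@s))
E
```

```text
s9 337 [3.16368383e-04 4.61368756e-03 3.09944445e+01] 1.5543051647279356
t9 310 [ 4.57624935e-05 -1.63622443e-03  3.00446983e+01] 1.8499810786842759
```

Level, with the board's top at 30 mm, which means flush. Handing in.

```bash
python3 -c "
from workcell import arm
print(arm.close_job())"
```

```text
the job is handed in; nothing more can be done
None
```

The tier lies level and flush on the dark post's foot, with the pin in its slot and the tab towards the robot. The gripper has let go, the highest upward force I read while lowering it was about 7.5 N, and I touched nothing else on the shelf. The job is handed in.

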